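# Clamp a sealed microplate on the plate shaker

### The job

Get the sealed microplate on the shaker ready to shake, using only pushes of the fingers: first push the plate along its rails until it is fully home against the two back lugs, then swing the clamp strap over it all the way under the raised cam, then push the cam lever right down so that the strap's rubber foot holds the plate. Do not pinch or lift the plate, and leave the other things on the bench where they stand.

Things in the scene. Friction and masses are not known exactly. Their poses are not given: they have to be found in the camera images.
- shaker: low microplate shaker, fixed: white housing 206 x 174 mm, bare metal platform on top (196 x 156 mm, top face 70 mm above the bench). Origin on the bench under its middle; x points from the control panel (front) to the back, y left, z up. Two steel rails on the platform (8 mm high, inner faces y = +-44.5, x = -64 to 82 mm) guide the plate along x; two back lugs (10 mm high, face x = 82 mm) stop it
- seat (a point): where plate_mid lies when the plate is fully home against the lugs: shaker frame (18, 0, 77) mm; axes as the shaker's. The lugs are 64 mm further back, centred 27 mm left and right of this line
- plate: microplate with a clear sealing film, the only plate on the shaker, 128 x 86 x 14 mm (0.04 to 0.09 kg), loose between the rails (1.5 mm play each side), its 128 mm length along the shaker's x, 14 to 36 mm short of home. Origin under its middle; its own y is its length, its own x its width, z up
- plate_mid (a point): middle of the plate, 7 mm above its underside (77 mm above the bench). Its near end face is 64 mm from here towards the shaker's front; push it there with fingertips 4 to 12 mm above the platform
- strap (a joint): swing of the clamp strap about its upright pivot post, rad: 0 = straight across the plate (pointing to the shaker's -y), its end under the cam; 1.57 = parked, pointing to the shaker's back (+x). Starts at 1.2 to 1.6, swings level, hard stops at 0 and 1.7, stays where it is left (friction, under 1 N at strap_mid)
- strap_pivot (a point): pivot axis of the strap at half the bar's thickness: shaker frame (18, 60, 99) mm, left of the plate; axes as the shaker's. The post and its cap (24 mm wide) reach 110 mm above the bench
- strap_mid (a point): on the strap bar's centre line 75 mm from the pivot axis, at half its thickness (99 mm above the bench). The aluminium bar is 18 mm wide, 8 mm thick and reaches 130 mm from the pivot axis. A finger pushes its edge (the left edge when parked, the back edge when closed); fingertips 88 to 92 mm above the bench pass over plate, rails and lugs and catch the whole edge
- foot: round rubber foot, 22 mm in diameter, on a stiff spring plunger under the strap bar 60 mm from the pivot axis; origin at the middle of its underside, 1.6 mm above the plate's top while the strap is free. Clamped, it presses on the plate with about 10 N
- lever (a joint): cam lever, rad: 0 = fully down (handle slopes 20 degrees below level, towards the shaker's -y, strap pressed down); grows as the handle rises; starts at 1.23 to 1.36 (handle 50 to 58 degrees above level). Turns about cam_pin; stays where it is left (friction, about 1.5 N at the grip, up to 3 N when the cam bears on the strap). If down too early, the cam bars the strap's way
- cam_pin (a point): turning axis of the cam lever, along the shaker's x: shaker frame (18, -62, 117) mm; axes as the shaker's. On its near side stands its steel upright: x = -3 to 6, y = -76 to -48 mm, 122 mm above the bench; the far side is open for the strap
- lever_pad (a point): on the upper face of the lever's grey grip, 68 mm along the handle from cam_pin and 6 mm above the line of the handle through it. The grip is 17 mm wide, 10 mm thick, from 30 to 82 mm along the handle. With the lever down this point is at shaker frame (18, -128, 100) mm; press it with the fingertips, following its arc about cam_pin
- rack: blue open grid rack 132 x 46 x 48 mm with four capped tubes standing in it (84 mm high in all), on the bench left of the shaker; a bystander, to be left alone; origin on its underside
- marker: marker pen 135 mm long, 17 mm thick, lying on the bench in front of the shaker; a bystander, to be left alone; origin on its underside
- timer: lab timer 70 x 66 x 18 mm, lying on the bench in front of the shaker to the right; a bystander, to be left alone; origin on its underside
- dry_plate: washed empty microplate 128 x 86 x 11 mm on the bench right of the shaker; not the plate to clamp; a bystander, to be left alone; origin on its underside
- dry_plate_top: second washed empty microplate, 128 x 86 x 11 mm, lying on dry_plate; a bystander, to be left alone; origin on its underside
- bottle_pink: capped bottle 48 mm in diameter, 104 mm high, standing behind the shaker to the right; a bystander, to be left alone; origin on its underside
- tip_beaker: beaker 65 mm in diameter, 82 mm high, standing behind the shaker to the left; a bystander, to be left alone; origin on its underside
- forceps: steel forceps 126 mm long, lying on the bench left of the shaker; a bystander, to be left alone; origin on its underside
Mind the look-alikes: they are no part of the job. What is shaped like the plate but blue is not meant.

How it is judged (in metres and radians):
On the way, in this order (a step that is already met when the one before it is completed fails the run):
1. the plate is fully home against the lugs while the lever is still up (horizontal distance between plate_mid and seat below 0.0035 m and value of joint lever above 1 rad), for 0.2 s.
2. the strap is swung right over the plate while the lever is still up (all of step 1 and value of joint strap below 0.06 rad), for 0.2 s.
3. the lever is right down and the foot presses on the plate (value of joint strap below 0.06 rad and value of joint lever below 0.1 rad and contact force between foot and plate above 5 N), for 0.2 s.
At the end, for the whole second after the job is handed in: The plate's middle is within 3.5 mm of its seat (level distance) and it lies flat and still; the strap is within 0.06 rad of closed; the lever is within 0.10 rad of fully down and still; the foot presses on the plate with more than 5 N (all of step 3 and horizontal distance between plate_mid and seat below 0.0035 m and angle between plate's own z axis and vertical below 0.03 rad and linear speed of plate below 0.01 m/s and velocity of joint lever below 0.05 rad/s); the robot touches nothing.
It fails at once if the plate is lifted or tipped (height (world z) of plate_mid above 0.083 m or angle between plate's own z axis and vertical above 0.12 rad).
It fails at once if a bystander is moved by more than 25 mm (distance of any of rack, marker, timer, dry_plate, dry_plate_top, bottle_pink, tip_beaker, forceps from where it was at the start of the episode above 0.025 m).
It also fails if it takes over 64 s, if anything falls off the work surface, if the arm or the gripper's body presses on something with over 40 N, if the wrist force passes 120 N, or if a joint passes its speed limit or range.

### The arm

A 6-joint arm with a two-finger parallel gripper is mounted at the origin on a cart in front of the work surface, level with it; the furniture and walls round the work are solid. World frame = base frame: x ahead of the robot, y to its left, z up, the work surface at z = 0. Lengths are in m, angles in degrees, forces in N, time in s.
With the tool pointing down it reaches from about 0.4 to 0.825 m from the base axis. Payload 7 kg.
Tool frame: the origin (TCP) lies on the centre line of the jaws, within the pads' length; the fingertips stand 11 mm ahead of it and the grasp point (between the pads) lies 8 mm behind it; z points along the fingers, y is the line along which they close (so a half turn about z gives the same grasp; the last joint's range is limited). The gripper opens to 88 mm and grips with 3 to 60 N. Pads are 19 mm wide; open, the fingers measure 130 mm over their backs; the gripper's body (78 mm by 193 mm) begins 47 mm behind the grasp point.
Start: joints at [90.476, 20.546, 0.682, 0, -70.136, -16.507], TCP at [0.186, 0.649, 0.238] pointing down, gripper open.
Joint ranges: [-176.03, 176.03], [-82.01, 121.73], [-58.28, 71.71], [-173.87, 95.51], [-174.79, -0.11], [-173.66, 173.66]. Speed limits (degrees/s): [136.94, 136.94, 172.46, 180, 180, 180].

### API

Orientations are given as [roll, pitch, yaw] about the fixed x, y, z axes, in that order (R = Rz(yaw) Ry(pitch) Rx(roll)).
In Python, from plant import r, capture, camera_model, job gives the robot as it stands.
- The arm moves only by the tool drive_tool, never from a script. Its argument "increments" is a list that holds one entry, the list of rows, each a list of 5 numbers: the gripper's target within -1 to 1 (fully open at 1, half-way at 0, shut at -1), then the shift along the tool's x, y, z scaled (see below), then the turn about the tool's z scaled (see below). In form: [[[gripper, tx, ty, tz, roll], ...]]. A call has 1 to 5 rows; each row is the pose to reach, as a shift and turn from the pose commanded when the call began, along the tool's axes at that moment, turning the shorter way round; what a row does not reach only later rows make up. The controller multiplies each number of a shift by 120 mm and each number of a turn by 360 degrees. A row lasts 1/8 s, in which the tool goes at most 62.5 mm and 10.7 degrees, less where a joint would pass 70% of its speed; a pose out of reach is approached as far as the arm can. A call with a number of a shift or a turn outside -1 to 1 is refused whole. A call with a gripper value outside its range is refused whole. The fingers move at their own pace and stop on an object; "squeeze" is the grip in N (left out, the last holds). Time passes only in rows, so rows that repeat a pose let the fingers close. It gives the time, the measured TCP pose, the force, the opening and the grip force at its end, in the units of the state.
- r.get_state(): the state, without advancing time (a new reading comes with each control period).
- capture(name): name is "scene" or "top" or "wrist"; returns the picture (420x560x3 uint8, red, green, blue); there is no depth.
- camera_model(name): a dict with "camera_matrix" (3x3 intrinsics, pixels), "rvec" (rotation vector, rad) and "tvec" (3), from world to camera coordinates, as OpenCV has them. Camera axes: x right, y down, z forward; pixel columns grow to the right and rows downward; lengths in m; the calibration is good to about 2 mm. The wrist camera is an equidistant fisheye: a pixel r from the principal point sees the ray r / f radians off the axis. A picture is of the moment at which its call begins: read the wrist's pose just before it. camera_model takes no time and is no camera call; for the wrist camera it gives the pose at the moment of the call.
- job.close_job(): hands the job in; it is judged then, once.
The state is a dict: "time_s": time; "joints": joint angles; "qd": joint speeds; "joint_torque": joint torques, N m; "tcp_pos": TCP position; "eef_rot": TCP orientation; "contact_force": force on the tool from outside, world axes, zero at the start; "moment": the same for the moment, N m; "gripper_width": finger opening in m; "gripper_force": force on a finger pad.
Only numpy, scipy, OpenCV 4.12 (cv2) and the standard library are available. Lean on these libraries where they do the work, as an engineer would, in place of code of your own. Each camera call takes 0.05 s, during which the arm holds its last target. There are 200 camera calls.

## Working session

There is one attempt and no reset: what is moved stays moved. The work goes in short steps, Python scripts to look and compute and a tool call to move; the robot and the scene stay as the last step left them, time stands still between calls to the robot, and variables do not carry over. Pictures are saved under pics/ and viewed, at most 10 in all, crops included, and the job is handed in when it is done.

Besides the shell and the picture viewer there is one more tool, called after "Emit:" as a command line: name --argument value ..., lists and objects as JSON in quotes. drive_tool: Moves the arm, as the interface text tells. Its arguments: {"type":"object","properties":{"increments":{"type":"array"},"squeeze":{"type":"number"}},"required":["increments"]}

```bash
mkdir -p pics
python3 - <<'E'
from plant import r,capture,camera_model
import cv2
s=r.get_state();print(s)
for n in("scene","top"):
    im=capture(n);cv2.imwrite(f"pics/{n}0.png",im[:,:,::-1]);print(n,camera_model(n))
E
```

```text
{'time_s': 0.0, 'joints': array([ 9.04776506e+01,  2.05895508e+01,  6.35274532e-01, -2.08960366e-02,
       -7.01335953e+01, -1.65054214e+01]), 'qd': array([-0.031303  ,  0.00260443, -0.03377973, -0.04903491, -0.08116683,
       -0.03017495]), 'joint_torque': array([-6.83139187e-04, -5.82720852e+01,  2.93073517e+01,  6.99724406e+00,
        7.07796498e-03, -1.50551791e-04]), 'tcp_pos': array([0.18627584, 0.64832177, 0.23665288]), 'eef_rot': array([ 1.79910168e+02, -6.13301820e-03, -1.60348821e+01]), 'contact_force': array([-0.46482811, -0.05809615, -0.23154788]), 'moment': array([ 0.02512702,  0.01765369, -0.0240919 ]), 'gripper_force': 0.0, 'gripper_width': 0.08749878476797344}
scene {'camera_matrix': array([[504.99911495,   0.        , 286.4666654 ],
       [  0.        , 504.99911495, 210.54017338],
       [  0.        ,   0.        ,   1.        ]]), 'rvec': array([ 1.9895707 , -0.57099181,  0.37943415]), 'tvec': array([-0.40494961,  0.28082129,  0.91152103])}
top {'camera_matrix': array([[432.28170752,   0.        , 275.41165091],
       [  0.        , 432.28170752, 212.64254914],
       [  0.        ,   0.        ,   1.        ]]), 'rvec': array([ 2.17656658, -2.1602796 ,  0.11088738]), 'tvec': array([0.09204276, 0.58222386, 1.26152418])}
```

View pics/top0.png

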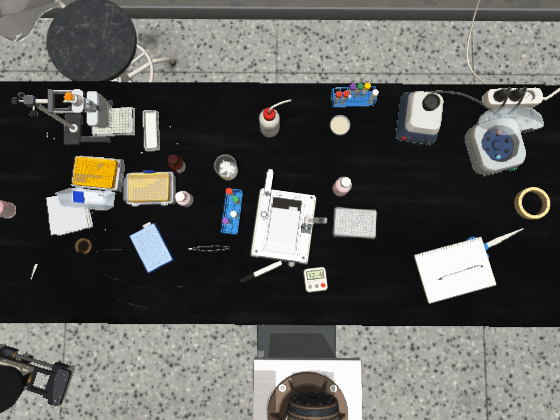

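View pics/scene0.png

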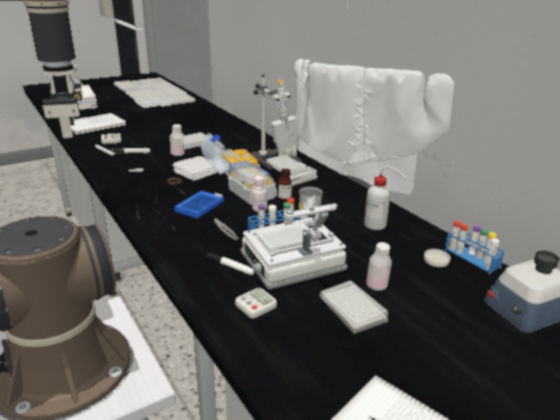

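The top view shows the shaker at about (285,225), with its strap parked towards the back (268,185), the lever on the right (315,221) and the plate on the platform. Look-alikes for the plate are the blue plate (151,247), the dry-plate stack (355,222) and the yellow tip boxes (95,172). The one on the shaker at (287,228) is the right one. Next is a close crop.

Run:
```python
import cv2,numpy as np
a=cv2.imread('pics/top0.png')[160:300,215:390]
b=cv2.imread('pics/scene0.png')[190:320,200:400]
cv2.imwrite('pics/tc.png',cv2.resize(a,(750,600),interpolation=cv2.INTER_CUBIC))
cv2.imwrite('pics/sc.png',cv2.resize(b,(800,520),interpolation=cv2.INTER_CUBIC))
```

```text
(no output)
```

View pics/tc.png

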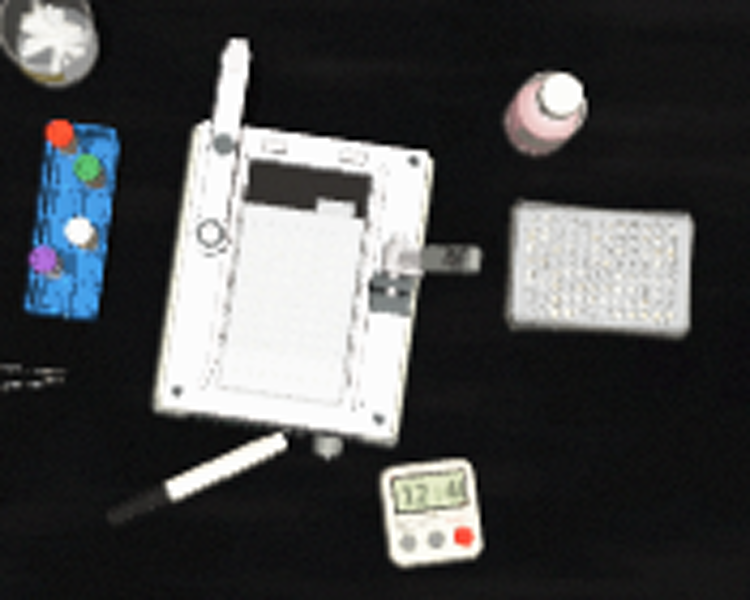

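View pics/sc.png

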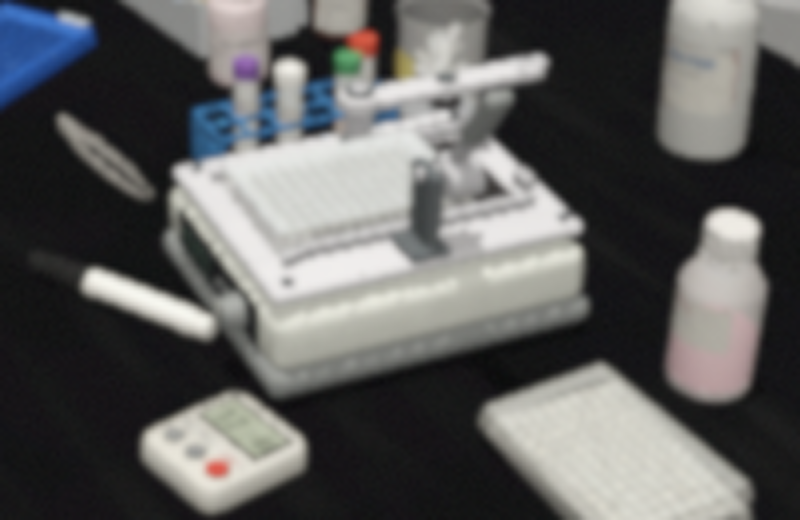

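```bash
cat > h.py <<'E'
import numpy as np,cv2
from plant import camera_model
M=camera_model('top');K=M['camera_matrix'];R=cv2.Rodrigues(M['rvec'])[0];t=M['tvec']
def unproj(u,v,z):
    d=R.T@np.linalg.inv(K)@[u,v,1];c=-R.T@t
    return c+d*(z-c[2])/d[2]
def crop(u,v,z): return unproj(215+(u+.5)*175/750-.5,160+(v+.5)*140/600-.5,z)
E
python3 - <<'E'
from h import *
C=[crop(*p,.07)[:2] for p in [(197,122),(432,155),(393,443),(155,410)]]
for i in range(4):print(C[i]*1e3,np.linalg.norm(C[i]-C[(i+1)%4])*1e3)
c=np.mean(C,0);dx=C[0]+C[1]-C[2]-C[3];yaw=np.arctan2(dx[1],dx[0]);
dy=C[0]+C[3]-C[1]-C[2];yaw2=np.arctan2(-dy[0],dy[1]);print(c,np.degrees([yaw,yaw2]))
y=(yaw+yaw2)/2
Rz=np.array([[np.cos(y),-np.sin(y)],[np.sin(y),np.cos(y)]])
for n,p in dict(pivot=(210,234,.11),tip=(237,42,.103),pf1=(218,390,.084),pf2=(343,405,.084),pb1=(243,205,.084),pb2=(366,220,.084),upr=(391,295,.122),lug1=(274,146,.08),lug2=(353,157,.08),levend=(480,260,.18),knob=(327,447,.04)).items():
    print(n,np.round((Rz.T@(crop(*p)[:2]-c))*1e3,1))
E
```

```text
[648.94050224 140.08737781] 161.022579221399
[627.50950452 -19.50266998] 195.978845099686
[433.31787747   6.90414183] 160.45698078743968
[454.03817883 166.01766041] 196.61967151809776
[0.54095152 0.07337663] [-7.66088327 -7.53413483]
pivot [20.  59.1]
tip [150.   59.9]
pf1 [-79.5  40.2]
pf2 [-77.7 -43.1]
pb1 [44.8 41.1]
pb2 [ 46.3 -41.7]
upr [ -4.  -62.5]
lug1 [87.7 26.2]
lug2 [ 87.8 -27.5]
levend [  20.7 -110.3]
knob [-107.  -38.]
```

Emit:
drive_tool --increments '[[[-1, 0, 0, 0, -0.0233], [-1, 0, 0, 0, -0.0233]]]' --squeeze 10

```text
time_s: 0.35
tcp_pos: [0.1864, 0.6485, 0.2371]
eef_rot: [180.0, 0.0, -7.7]
contact_force: [-0.1, 0.9, 0.1]
gripper_width: 0.0727
gripper_force: 0.0
```

Emit:
drive_tool --increments '[[[-1, 0.27, 0.436, 0, 0], [-1, 0.54, 0.872, 0, 0], [-1, 0.54, 0.872, 0, 0]]]'

```text
time_s: 0.72
tcp_pos: [0.2379, 0.533, 0.2382]
eef_rot: [180.0, 0.0, -8.0]
contact_force: [-0.0, 1.1, 0.5]
gripper_width: 0.0432
gripper_force: 0.0
```

Emit:
drive_tool --increments '[[[-1, 0.27, 0.436, 0, 0], [-1, 0.54, 0.872, 0, 0], [-1, 0.54, 0.872, 0, 0]]]'

```text
time_s: 1.1
tcp_pos: [0.2879, 0.4214, 0.238]
eef_rot: [-180.0, 0.0, -8.0]
contact_force: [0.3, -0.1, 1.2]
gripper_width: 0.0135
gripper_force: 0.0
```

Emit:
drive_tool --increments '[[[-1, 0.27, 0.436, 0, 0], [-1, 0.54, 0.872, 0, 0], [-1, 0.54, 0.872, 0, 0]]]'

```text
time_s: 1.48
tcp_pos: [0.3381, 0.3097, 0.2379]
eef_rot: [-180.0, -0.0, -8.0]
contact_force: [0.4, 1.3, 0.0]
gripper_width: 0.0009
gripper_force: 0.0
```

Emit:
drive_tool --increments '[[[-1, 0.27, 0.436, 0, 0], [-1, 0.54, 0.872, 0, 0], [-1, 0.54, 0.872, 0, 0]]]'

```text
time_s: 1.85
tcp_pos: [0.3887, 0.1977, 0.2377]
eef_rot: [-180.0, -0.0, -8.0]
contact_force: [-0.1, 1.4, -0.2]
gripper_width: 0.0005
gripper_force: 0.0
```

Emit:
drive_tool --increments '[[[-1, 0.27, 0.436, 0, 0], [-1, 0.54, 0.872, 0, 0], [-1, 0.54, 0.872, 0, 0], [-1, 0.54, 0.872, 0, 0]]]'

```text
time_s: 2.35
tcp_pos: [0.4384, 0.0881, 0.2374]
eef_rot: [-180.0, 0.0, -7.7]
contact_force: [0.1, 0.6, -0.2]
gripper_width: 0.0005
gripper_force: 0.0
```

```bash
cat >> h.py <<'E'
C0=np.array([.541,.0732]);Y=np.radians(-7.6)
RZ=np.array([[np.cos(Y),-np.sin(Y)],[np.sin(Y),np.cos(Y)]])
def sh(p): return np.r_[RZ.T@(np.array(p[:2])-C0),p[2]]*1e3
E
python3 - <<'E'
from h import *
from plant import r,capture
s=r.get_state();print(sh(s['tcp_pos']),s['eef_rot'],s['joints'])
im=capture('wrist');m=camera_model('wrist');print(m)
cv2.imwrite('pics/w1.png',cv2.resize(im[:,:,::-1],(800,600)))
E
```

```text
[-103.68340148    1.20027912  237.43642494] [-1.79995710e+02  6.13986828e-03 -7.72540223e+00] [ 3.67568223e+01 -1.55357617e+00 -2.65196208e+01 -8.12196116e-03
 -6.50353301e+01  4.55212033e+01]
{'camera_matrix': array([[325.1922621 ,   0.        , 279.67511352],
       [  0.        , 325.1922621 , 210.02264213],
       [  0.        ,   0.        ,   1.        ]]), 'rvec': array([-1.92992733,  2.20408739,  0.32552739]), 'tvec': array([0.14487799, 0.3670329 , 0.51385671])}
```

View pics/w1.png

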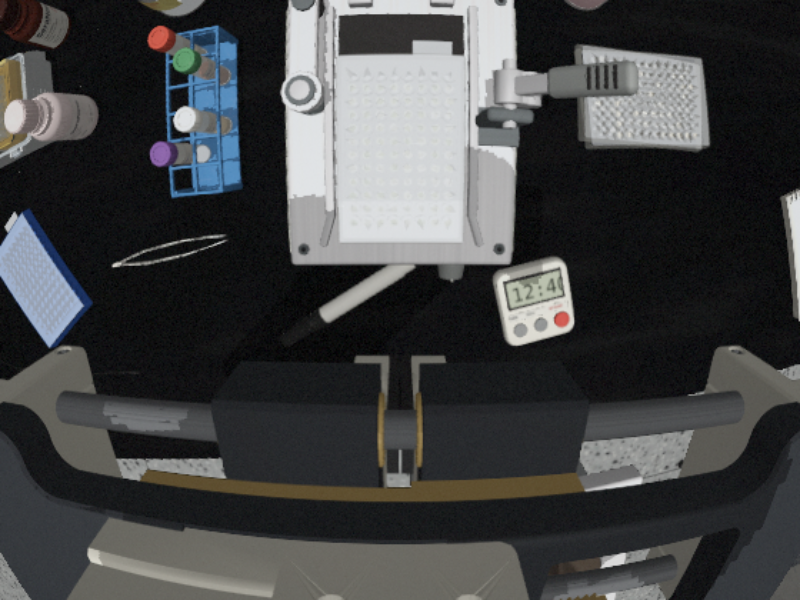

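The wrist view shows the plate front edge from (339,242) to (464,240), the platform front corners at (290,263) and (514,263), the post cap at (301,91), and the lever grip at about (605,80). I use these to refine the pose.

```bash
cat >> h.py <<'E'
def wr(u,v,z,m,s=1.4286):
    k=m['camera_matrix'];x=((u+.5)/s-.5-k[0,2])/k[0,0];y=((v+.5)/s-.5-k[1,2])/k[1,1]
    th=np.hypot(x,y);d=np.array([x/th*np.sin(th),y/th*np.sin(th),np.cos(th)])
    Rw=cv2.Rodrigues(m['rvec'])[0];c=-Rw.T@m['tvec'];d=Rw.T@d
    return c+d*(z-c[2])/d[2]
E
python3 - <<'E'
from h import *
m=camera_model('wrist')
for n,p in dict(fl=(290,263,.07),fr=(514,263,.07),cap=(301,91,.11),pf1=(339,242,.084),pf2=(464,240,.084),pb1=(337,58,.084),pb2=(463,54,.084),gripend=(636,78,.18),upr=(505,113,.122)).items():
    print(n,np.round(sh(wr(*p,m)),1))
E
```

```text
fl [-94.4  78.5  70. ]
fr [-94.3 -79.9  70. ]
cap [ 18.8  59.1 110. ]
pf1 [-77.5  41.1  84. ]
pf2 [-76.1 -41.4  84. ]
pb1 [44.3 41.2 84. ]
pb2 [ 47.1 -39.5  84. ]
gripend [  21.2 -110.6  180. ]
upr [  4.3 -58.3 122. ]
```

Emit:
drive_tool --increments '[[[-1, 0, 0.01, 0.3, 0], [-1, 0, 0.015, 0.62, 0], [-1, 0, 0.015, 0.62, 0]]]'

```text
time_s: 2.78
tcp_pos: [0.4359, 0.086, 0.1613]
eef_rot: [179.8, 0.2, -7.5]
contact_force: [-0.3, -0.0, 1.0]
gripper_width: 0.0005
gripper_force: 0.0
```

Emit:
drive_tool --increments '[[[-1, 0, 0, 0.3, 0], [-1, 0, 0, 0.5, 0], [-1, 0, 0, 0.62, 0], [-1, 0, 0, 0.62, 0], [-1, 0, 0, 0.62, 0]]]'

```text
time_s: 3.4
tcp_pos: [0.4387, 0.0865, 0.0902]
eef_rot: [-179.9, -0.1, -7.6]
contact_force: [-0.8, 0.3, -0.1]
gripper_width: 0.0002
gripper_force: 0.0
```

Emit:
drive_tool --increments '[[[-1, 0.04, 0, 0, 0], [-1, 0.08, 0, 0, 0], [-1, 0.12, 0, 0, 0], [-1, 0.16, 0, 0, 0], [-1, 0.2, 0, 0, 0]]]'

```text
time_s: 4.03
tcp_pos: [0.4617, 0.0819, 0.0887]
eef_rot: [180.0, 0.0, -7.7]
contact_force: [-2.0, 0.7, 0.7]
gripper_width: 0.0004
gripper_force: 0.6
```

Emit:
drive_tool --increments '[[[-1, 0.03, 0, 0, 0], [-1, 0.06, 0, 0, 0], [-1, 0.09, 0, 0, 0], [-1, 0.12, 0, 0, 0], [-1, 0.15, 0, 0, 0]]]'

```text
time_s: 4.65
tcp_pos: [0.4796, 0.0797, 0.0887]
eef_rot: [180.0, 0.0, -7.6]
contact_force: [-0.0, -0.2, 0.0]
gripper_width: 0.0005
gripper_force: 0.2
```

Emit:
drive_tool --increments '[[[-1, 0.01, 0, 0, 0], [-1, 0.015, 0, 0, 0], [-1, 0.02, 0, 0, 0], [-1, 0.025, 0, 0, 0], [-1, 0.025, 0, 0, 0]]]'

```text
time_s: 5.28
tcp_pos: [0.4824, 0.0793, 0.0888]
eef_rot: [-180.0, -0.0, -7.6]
contact_force: [-0.3, 0.1, 0.3]
gripper_width: 0.0004
gripper_force: 0.1
```

Run:
```python
from h import *
from plant import r
s=r.get_state();print(sh(s['tcp_pos']),s['contact_force'])
```

```text
[-58.92035647  -1.68964914  88.77725135] [-0.29034336  0.05449414  0.322887  ]
```

Emit:
drive_tool --increments '[[[-1, 0.005, 0, 0, 0], [-1, 0.01, 0, 0, 0], [-1, 0.015, 0, 0, 0], [-1, 0.015, 0, 0, 0]]]'

```text
time_s: 5.78
tcp_pos: [0.4842, 0.0791, 0.0888]
eef_rot: [-180.0, -0.0, -7.6]
contact_force: [-0.4, 0.3, -0.1]
gripper_width: 0.0004
gripper_force: 0.2
```

Emit:
drive_tool --increments '[[[-1, 0.005, 0, 0, 0], [-1, 0.01, 0, 0, 0], [-1, 0.015, 0, 0, 0], [-1, 0.015, 0, 0, 0]]]'

```text
time_s: 6.28
tcp_pos: [0.486, 0.0788, 0.0888]
eef_rot: [-180.0, -0.0, -7.6]
contact_force: [0.3, -0.6, -0.2]
gripper_width: 0.0007
gripper_force: 0.2
```

Emit:
drive_tool --increments '[[[-1, 0.005, 0, 0, 0], [-1, 0.01, 0, 0, 0], [-1, 0.015, 0, 0, 0], [-1, 0.015, 0, 0, 0]]]'

```text
time_s: 6.78
tcp_pos: [0.4878, 0.0786, 0.0888]
eef_rot: [-180.0, -0.0, -7.6]
contact_force: [0.3, 0.1, -0.2]
gripper_width: 0.0006
gripper_force: 0.2
```

Emit:
drive_tool --increments '[[[-1, 0.005, 0, 0, 0], [-1, 0.01, 0, 0, 0], [-1, 0.01, 0, 0, 0], [-1, 0.01, 0, 0, 0]]]'

```text
time_s: 7.28
tcp_pos: [0.488, 0.0784, 0.0886]
eef_rot: [180.0, 0.1, -7.7]
contact_force: [-5.2, 2.0, 4.0]
gripper_width: -0.0
gripper_force: 3.0
```

Run:
```python
from h import *
from plant import r,capture
s=r.get_state();print(sh(s['tcp_pos']),s['contact_force'])
m=camera_model('wrist');np.savez('m2.npz',**m)
im=capture('wrist')
cv2.imwrite('pics/w2.png',cv2.resize(im[:360,100:460,::-1],(600,600)))
```

```text
[-53.21225083  -1.81195337  88.64131068] [-5.19226701  1.98833042  3.97013894]
```

View pics/w2.png

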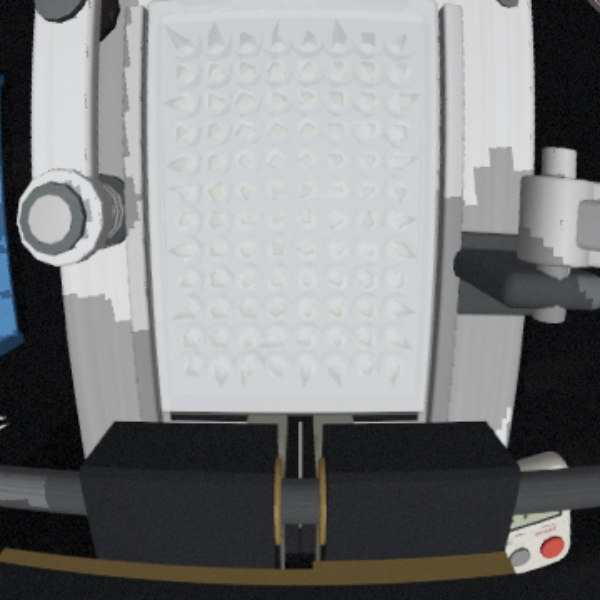

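Emit:
drive_tool --increments '[[[-1, 0.005, 0, 0, 0], [-1, 0.01, 0, 0, 0], [-1, 0.01, 0, 0, 0], [-1, 0.01, 0, 0, 0]]]'

```text
time_s: 7.82
tcp_pos: [0.4882, 0.0783, 0.0886]
eef_rot: [180.0, 0.2, -7.7]
contact_force: [-10.4, 6.1, 7.4]
gripper_width: 0.0004
gripper_force: 5.8
```

Emit:
drive_tool --increments '[[[-1, -0.05, 0, 0, 0], [-1, -0.2, 0, 0, 0], [-1, -0.35, 0, 0, 0], [-1, -0.35, 0, 0, 0]]]'

```text
time_s: 8.32
tcp_pos: [0.4468, 0.0838, 0.089]
eef_rot: [-180.0, 0.0, -7.6]
contact_force: [0.3, 0.0, -0.6]
gripper_width: 0.0004
gripper_force: 0.0
```

Emit:
drive_tool --increments '[[[-1, 0, 0, -0.4, 0], [-1, 0, 0, -0.8, 0], [-1, 0, 0, -1, 0], [-1, 0, 0, -1, 0], [-1, 0, 0, -1, 0]]]'

```text
time_s: 8.95
tcp_pos: [0.448, 0.0838, 0.2082]
eef_rot: [180.0, 0.0, -7.6]
contact_force: [-0.5, -1.0, -0.6]
gripper_width: 0.0006
gripper_force: 0.0
```

Run:
```python
from h import *
from plant import r
s=r.get_state();print(sh(s['tcp_pos']),s['contact_force'],s['eef_rot'],s['joints'])
```

```text
[-93.57761675  -1.80445027 208.21370147] [-0.50733297 -1.00335359 -0.62374919] [ 1.79994848e+02  2.83139068e-02 -7.64319373e+00] [ 3.54660028e+01  7.96421599e-01 -2.82427724e+01 -1.78252835e-02
 -6.09849988e+01  4.68994540e+01]
```

Plate is home: the force is stiff at 12 N, with no further travel. Next I turn the tool 90° and go left of the parked strap.

Emit:
drive_tool --increments '[[[-1, 0, 0, 0, 0.025], [-1, 0, 0, 0, 0.05], [-1, 0, 0, 0, 0.075], [-1, 0, 0, 0, 0.1], [-1, 0, 0, 0, 0.125]]]'

```text
time_s: 9.57
tcp_pos: [0.4478, 0.0835, 0.2074]
eef_rot: [179.9, 0.0, -52.9]
contact_force: [-0.5, -0.4, -0.1]
gripper_width: 0.0002
gripper_force: 0.0
```

Emit:
drive_tool --increments '[[[-1, 0, 0, 0, 0.025], [-1, 0, 0, 0, 0.05], [-1, 0, 0, 0, 0.075], [-1, 0, 0, 0, 0.1], [-1, 0, 0, 0, 0.125]]]'

```text
time_s: 10.2
tcp_pos: [0.4478, 0.0835, 0.2074]
eef_rot: [179.9, -0.1, -97.9]
contact_force: [0.5, 0.2, -0.3]
gripper_width: 0.0005
gripper_force: 0.0
```

Emit:
drive_tool --increments '[[[-1, -0.2, -0.4, 0, 0], [-1, -0.4, -0.78, 0, 0], [-1, -0.4, -0.78, 0, 0], [-1, -0.4, -0.78, 0, 0]]]'

```text
time_s: 10.7
tcp_pos: [0.5468, 0.1186, 0.2069]
eef_rot: [179.8, -0.1, -97.7]
contact_force: [0.3, 0.4, -0.2]
gripper_width: 0.0007
gripper_force: 0.0
```

Emit:
drive_tool --increments '[[[-1, -0.2, -0.4, 0, 0], [-1, -0.4, -0.78, 0, 0], [-1, -0.4, -0.78, 0, 0], [-1, -0.4, -0.78, 0, 0]]]'

```text
time_s: 11.2
tcp_pos: [0.6456, 0.1537, 0.2082]
eef_rot: [179.9, -0.0, -97.6]
contact_force: [-0.4, -0.3, 0.7]
gripper_width: 0.0005
gripper_force: 0.0
```

```bash
sed -i 's/C0=.*;Y/C0=np.array([.5424,.0722]);Y/' h.py
python3 - <<'E'
from h import *
from plant import r,capture
s=r.get_state();print(sh(s['tcp_pos']),s['eef_rot'],s['joints'])
m=camera_model('wrist');np.savez('m3.npz',**m)
im=capture('wrist')
cv2.imwrite('pics/w3.png',cv2.resize(im[:,:,::-1],(800,600)))
E
```

```text
[ 91.47678526  94.4604527  208.19353266] [ 1.79924163e+02 -3.73564570e-02 -9.76466132e+01] [ 3.01842434e+01  2.05867034e+01 -3.16034292e+00 -1.85698014e-02
 -6.63357647e+01 -3.78234155e+01]
```

View pics/w3.png

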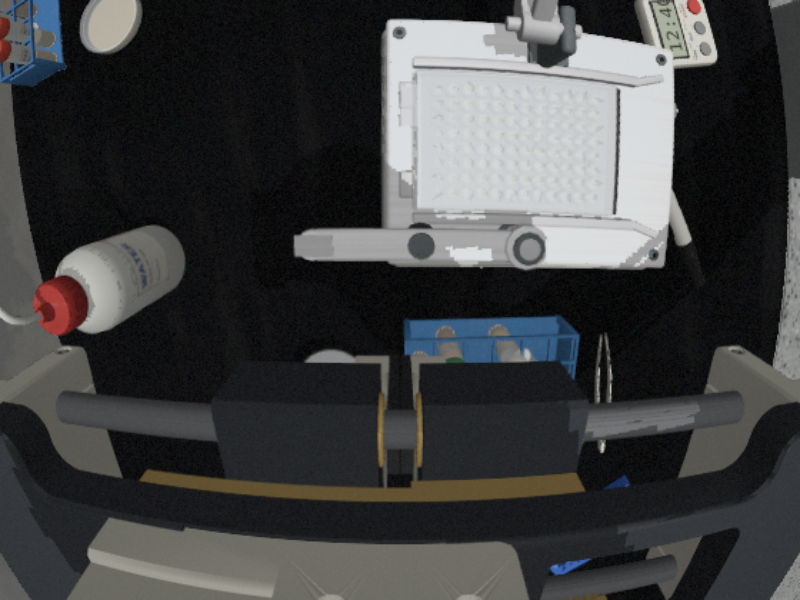

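Plate is flush at the lugs (405,100–180). The strap is parked parallel to the shaker's x, from pivot (527,246) to tip (297,246). I compute the sweep waypoints.

Run:
```python
from h import *
p0=np.array([91.5,94.5])
for a in [1.57,1.4,1.2,1.0,.8,.6,.4,.3,.2,.1,.05,0,-.03]:
    n=np.array([np.cos(a),np.sin(a)]);u=np.array([np.sin(a),-np.cos(a)])
    p=np.array([18,60])+n*9+u*70+np.array([21,9.5])
    d=p-p0;print(a,p.round(1),'tx,ty cum',(-d[1]/120).round(3),(-d[0]/120).round(3))
```

```text
1.57 [109.   78.4] tx,ty cum 0.134 -0.146
1.4 [109.5  66.5] tx,ty cum 0.234 -0.15
1.2 [107.5  52.5] tx,ty cum 0.35 -0.133
1.0 [102.8  39.3] tx,ty cum 0.46 -0.094
0.8 [95.5 27.2] tx,ty cum 0.561 -0.033
0.6 [86.  16.8] tx,ty cum 0.647 0.046
0.4 [74.5  8.5] tx,ty cum 0.716 0.141
0.3 [68.3  5.3] tx,ty cum 0.743 0.193
0.2 [61.7  2.7] tx,ty cum 0.765 0.248
0.1 [54.9  0.7] tx,ty cum 0.781 0.305
0.05 [51.5  0. ] tx,ty cum 0.787 0.333
0 [48.  -0.5] tx,ty cum 0.792 0.362
-0.03 [45.9 -0.7] tx,ty cum 0.794 0.38
```

Emit:
drive_tool --increments '[[[-1, 0, 0, 0.4, 0], [-1, 0, 0, 0.8, 0], [-1, 0, 0, 0.89, 0], [-1, 0, 0, 0.89, 0], [-1, 0, 0, 0.89, 0]]]'

```text
time_s: 11.88
tcp_pos: [0.6479, 0.1546, 0.1046]
eef_rot: [-179.8, 0.1, -97.6]
contact_force: [-0.4, 0.2, 0.4]
gripper_width: 0.0007
gripper_force: 0.0
```

Emit:
drive_tool --increments '[[[-1, 0.02, -0.08, 0, 0], [-1, 0.06, -0.146, 0, 0], [-1, 0.12, -0.146, 0, 0], [-1, 0.18, -0.15, 0, 0], [-1, 0.234, -0.15, 0, 0]]]'

```text
time_s: 12.5
tcp_pos: [0.6608, 0.1233, 0.102]
eef_rot: [-180.0, 0.0, -97.7]
contact_force: [-0.6, -0.0, 0.9]
gripper_width: 0.0007
gripper_force: 0.4
```

Emit:
drive_tool --increments '[[[-1, 0.06, 0.009, 0, 0], [-1, 0.116, 0.017, 0, 0], [-1, 0.17, 0.035, 0, 0], [-1, 0.226, 0.056, 0, 0]]]'

```text
time_s: 13.0
tcp_pos: [0.6502, 0.0975, 0.1019]
eef_rot: [180.0, -0.0, -97.6]
contact_force: [-0.1, 1.2, 1.0]
gripper_width: 0.0004
gripper_force: 0.4
```

Run:
```python
from h import *
from plant import r
s=r.get_state();print(sh(s['tcp_pos']),s['contact_force'])
```

```text
[103.49290786  39.33680043 101.918612  ] [-0.07464739  1.21259258  1.00961264]
```

Emit:
drive_tool --increments '[[[-1, 0.052, 0.028, 0, 0], [-1, 0.101, 0.061, 0, 0], [-1, 0.146, 0.099, 0, 0], [-1, 0.187, 0.14, 0, 0], [-1, 0.224, 0.187, 0, 0]]]'

```text
time_s: 13.62
tcp_pos: [0.6245, 0.0739, 0.102]
eef_rot: [-180.0, -0.0, -97.6]
contact_force: [2.0, 0.1, -0.1]
gripper_width: 0.0006
gripper_force: 0.5
```

Emit:
drive_tool --increments '[[[-1, 0.032, 0.048, 0, 0], [-1, 0.059, 0.1, 0, 0], [-1, 0.081, 0.155, 0, 0], [-1, 0.097, 0.212, 0, 0], [-1, 0.097, 0.212, 0, 0]]]'

```text
time_s: 14.25
tcp_pos: [0.5972, 0.0661, 0.102]
eef_rot: [180.0, -0.0, -97.6]
contact_force: [0.0, 1.5, -0.6]
gripper_width: 0.0003
gripper_force: 0.0
```

Emit:
drive_tool --increments '[[[-1, 0.004, 0.015, 0, 0], [-1, 0.008, 0.028, 0, 0], [-1, 0.01, 0.042, 0, 0], [-1, 0.01, 0.042, 0, 0]]]'

```text
time_s: 14.75
tcp_pos: [0.5927, 0.0656, 0.1019]
eef_rot: [180.0, -0.0, -97.6]
contact_force: [0.1, 0.4, 0.1]
gripper_width: 0.0007
gripper_force: 0.1
```

Run:
```python
from h import *
from plant import r
s=r.get_state();print(sh(s['tcp_pos']),s['contact_force'])
```

```text
[5.07616337e+01 9.56709795e-02 1.01935068e+02] [0.12377532 0.39474917 0.0707014 ]
```

Emit:
drive_tool --increments '[[[-1, 0, 0.008, 0, 0], [-1, 0, 0.016, 0, 0], [-1, 0, 0.02, 0, 0], [-1, 0, 0.02, 0, 0]]]'

```text
time_s: 15.25
tcp_pos: [0.5903, 0.0659, 0.1019]
eef_rot: [180.0, -0.0, -97.6]
contact_force: [-0.6, -0.1, -0.1]
gripper_width: 0.0004
gripper_force: 0.1
```

Emit:
drive_tool --increments '[[[-1, 0, 0.008, 0, 0], [-1, 0, 0.015, 0, 0], [-1, 0, 0.015, 0, 0]]]'

```text
time_s: 15.62
tcp_pos: [0.5885, 0.0662, 0.1019]
eef_rot: [180.0, 0.0, -97.6]
contact_force: [1.4, -0.1, 1.2]
gripper_width: 0.0001
gripper_force: 0.1
```

Emit:
drive_tool --increments '[[[-1, 0, 0.008, 0, 0], [-1, 0, 0.015, 0, 0], [-1, 0, 0.015, 0, 0]]]'

```text
time_s: 16.0
tcp_pos: [0.5868, 0.0664, 0.102]
eef_rot: [180.0, 0.0, -97.6]
contact_force: [0.1, -1.0, 0.8]
gripper_width: 0.0007
gripper_force: 0.2
```

Emit:
drive_tool --increments '[[[-1, 0, 0.008, 0, 0], [-1, 0, 0.015, 0, 0], [-1, 0, 0.015, 0, 0]]]'

```text
time_s: 16.38
tcp_pos: [0.5863, 0.0665, 0.1023]
eef_rot: [-179.9, 0.0, -97.6]
contact_force: [5.1, -2.4, -1.8]
gripper_width: 0.0004
gripper_force: 3.0
```

Emit:
drive_tool --increments '[[[-1, 0, 0.008, 0, 0], [-1, 0, 0.015, 0, 0], [-1, 0, 0.015, 0, 0]]]'

```text
time_s: 16.75
tcp_pos: [0.5858, 0.0666, 0.1026]
eef_rot: [-179.7, 0.0, -97.6]
contact_force: [10.6, -5.8, -4.8]
gripper_width: 0.0006
gripper_force: 5.5
```

Run:
```python
from h import *
from plant import r,capture
s=r.get_state();print(sh(s['tcp_pos']),s['contact_force'])
m=camera_model('wrist');np.savez('m4.npz',**m)
im=capture('wrist');cv2.imwrite('pics/w4.png',cv2.resize(im[:,:,::-1],(800,600)))
```

```text
[ 43.7617343    0.19405517 102.57529343] [10.62809483 -5.83438083 -4.82680685]
```

View pics/w4.png

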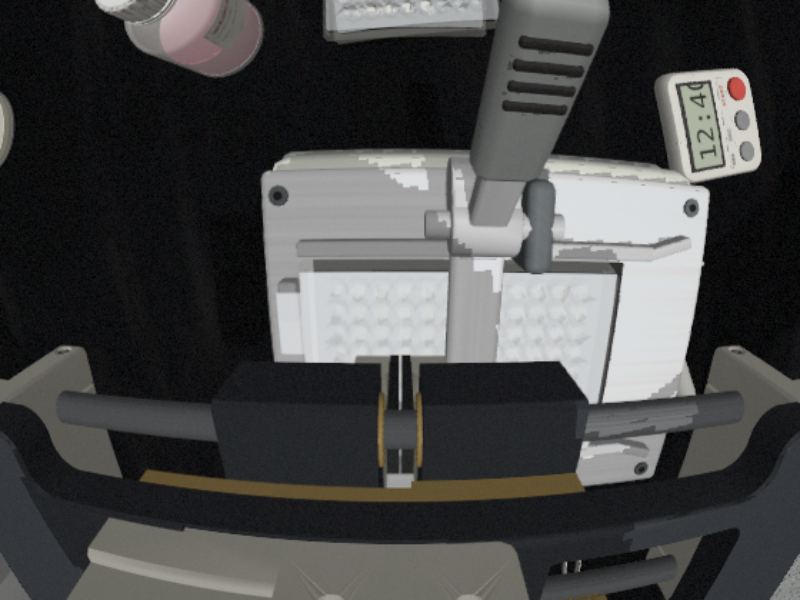

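Strap is straight across at its stop, under the cam (475,210). I back off, lift and go above the lever.

Emit:
drive_tool --increments '[[[-1, 0, -0.06, 0, 0], [-1, 0, -0.12, 0, 0], [-1, 0, -0.12, 0, 0]]]'

```text
time_s: 17.18
tcp_pos: [0.5978, 0.0649, 0.1017]
eef_rot: [180.0, -0.0, -97.7]
contact_force: [-0.5, -0.0, 0.4]
gripper_width: 0.0005
gripper_force: 0.0
```

Emit:
drive_tool --increments '[[[-1, 0, 0, -0.4, 0], [-1, 0, 0, -0.8, 0], [-1, 0, 0, -1, 0], [-1, 0, 0, -1, 0], [-1, 0, 0, -1, 0]]]'

```text
time_s: 17.8
tcp_pos: [0.5968, 0.0649, 0.2211]
eef_rot: [179.9, -0.0, -97.6]
contact_force: [0.2, 0.0, 0.2]
gripper_width: 0.0005
gripper_force: 0.0
```

Run:
```python
from h import *
from plant import r,capture
s=r.get_state();p=sh(s['tcp_pos']);print(p,s['contact_force'])
m=camera_model('wrist')
im=capture('wrist');cv2.imwrite('pics/w5.png',cv2.resize(im[:,:,::-1],(800,600)))
# lever model projections
Rw=cv2.Rodrigues(m['rvec'])[0];k=m['camera_matrix']
def pr(q):
    w=np.r_[C0+RZ@np.array(q[:2])/1e3,q[2]/1e3];c=Rw@w+m['tvec'];th=np.arctan2(np.hypot(c[0],c[1]),c[2]);e=c[:2]/np.hypot(c[0],c[1])*th*k[0,0]+k[:2,2]
    return ((e+.5)*1.4286-.5).round(0)
for deg in(50,52,54,56,58):
    t=np.radians(deg);f=lambda s,h,x:(x,-62-s*np.cos(t)+h*np.sin(t),117+s*np.sin(t)+h*np.cos(t))
    print(deg,[pr(f(s,h,18)) for s,h in((82,6),(82,-5),(30,6))])
print('tip strap',pr((9,-70,103)),pr((27,-70,103)),'upr',pr((-3,-76,122)),pr((6,-48,122)))
h=9.5
for t in np.radians([54,45,35,25,15,8,0,-7,-14,-20,-22]):
    cy=-62-68*np.cos(t)+6*np.sin(t);cz=117+68*np.sin(t)+6*np.cos(t)
    Y=cy+h*np.clip(t/np.radians(20),-1,1);Z=cz-np.tan(t)*(Y-cy)+abs(np.tan(t))*h+11
    print(round(np.degrees(t)),Y.round(1),Z.round(1))
```

```text
[5.49068051e+01 9.93296181e-03 2.21112917e+02] [0.1954879  0.03394196 0.19881603]
50 [array([491.,  89.]), array([487.,  72.]), array([474., 170.])]
52 [array([491.,  94.]), array([488.,  76.]), array([474., 171.])]
54 [array([492.,  99.]), array([489.,  80.]), array([474., 173.])]
56 [array([493., 105.]), array([490.,  85.]), array([474., 175.])]
58 [array([493., 111.]), array([491.,  90.]), array([474., 178.])]
tip strap [478. 181.] [447. 180.] upr [506. 172.] [488. 223.]
54 -87.6 186.5
45 -96.3 180.3
35 -104.8 171.9
25 -111.6 162.2
15 -119.0 152.0
8 -124.7 144.2
0 -130.0 134.0
-7 -133.5 126.4
-14 -136.1 118.1
-20 -137.5 110.4
-22 -136.8 108.1
```

View pics/w5.png

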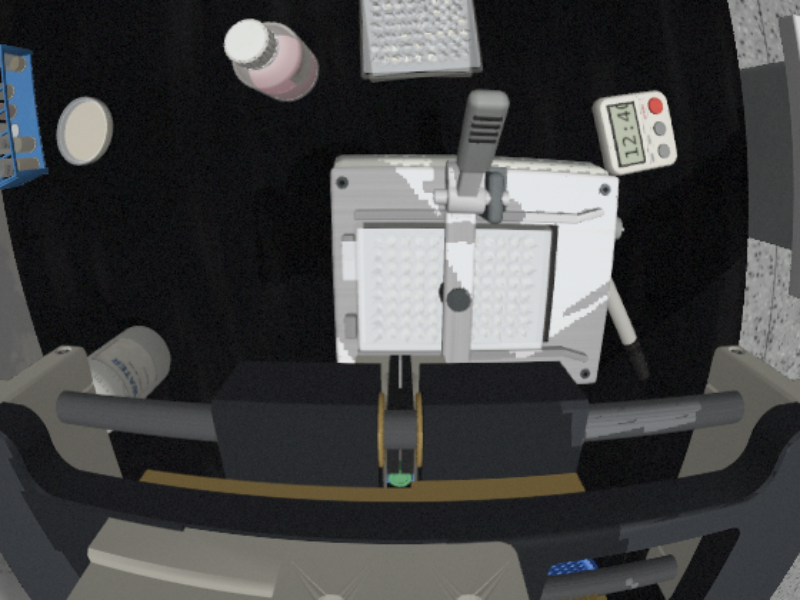

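Lever grip end is at about (487,95), matching the 52–54° model. I go above it and press along its arc.

Emit:
drive_tool --increments '[[[-1, 0.35, 0.15, 0, 0], [-1, 0.73, 0.3, 0, 0], [-1, 0.73, 0.3, 0, 0], [-1, 0.73, 0.3, 0, 0]]]'

```text
time_s: 18.35
tcp_pos: [0.5501, -0.0172, 0.2213]
eef_rot: [179.9, -0.0, -97.7]
contact_force: [0.8, 0.1, -0.3]
gripper_width: 0.0005
gripper_force: 0.0
```

Emit:
drive_tool --increments '[[[-1, 0, 0, 0.13, 0], [-1, 0, 0, 0.24, 0], [-1, 0, 0, 0.24, 0], [-1, 0, 0, 0.24, 0]]]'

```text
time_s: 18.85
tcp_pos: [0.5503, -0.0169, 0.193]
eef_rot: [180.0, -0.0, -97.6]
contact_force: [-0.1, -0.3, 0.4]
gripper_width: 0.0004
gripper_force: 0.0
```

Run:
```python
from h import *
from plant import r
s=r.get_state();print(sh(s['tcp_pos']),s['contact_force'],s['joints'])
```

```text
[ 19.66672327 -87.3072302  192.95022561] [-0.11185414 -0.27843007  0.39806612] [ 1.86298494e+01  1.08823802e+01 -1.88074890e+01  1.14364624e-02
 -6.03471653e+01 -2.62550507e+01]
```

Emit:
drive_tool --increments '[[[-1, 0.003, 0, 0.054, 0], [-1, 0.04, 0, 0.08, 0], [-1, 0.075, 0, 0.106, 0], [-1, 0.11, 0, 0.14, 0], [-1, 0.146, 0, 0.176, 0]]]'

```text
time_s: 19.48
tcp_pos: [0.548, -0.0347, 0.1718]
eef_rot: [-180.0, 0.0, -97.6]
contact_force: [1.4, 2.2, 1.6]
gripper_width: 0.0006
gripper_force: 0.9
```

Emit:
drive_tool --increments '[[[-1, 0.029, 0, 0.04, 0], [-1, 0.057, 0, 0.081, 0], [-1, 0.088, 0, 0.123, 0], [-1, 0.118, 0, 0.166, 0], [-1, 0.118, 0, 0.166, 0]]]'

```text
time_s: 20.1
tcp_pos: [0.5454, -0.0491, 0.1515]
eef_rot: [179.9, -0.0, -97.7]
contact_force: [0.0, 0.4, -0.5]
gripper_width: 0.0003
gripper_force: 0.0
```

Run:
```python
from h import *
from plant import r
s=r.get_state();print(sh(s['tcp_pos']),s['contact_force'])
```

```text
[  19.01468938 -119.79991962  151.49955307] [ 0.02018438  0.39930414 -0.46380619]
```

Emit:
drive_tool --increments '[[[-1, 0.024, 0, 0.033, 0], [-1, 0.047, 0, 0.065, 0], [-1, 0.07, 0, 0.107, 0], [-1, 0.092, 0, 0.15, 0], [-1, 0.106, 0, 0.182, 0]]]'

```text
time_s: 20.72
tcp_pos: [0.5444, -0.0613, 0.13]
eef_rot: [-180.0, -0.0, -97.6]
contact_force: [-0.3, 2.5, 4.1]
gripper_width: 0.0004
gripper_force: 1.6
```

Emit:
drive_tool --increments '[[[-1, 0.014, 0, 0.031, 0], [-1, 0.025, 0, 0.066, 0], [-1, 0.036, 0, 0.1, 0], [-1, 0.042, 0, 0.133, 0], [-1, 0.042, 0, 0.133, 0]]]'

```text
time_s: 21.35
tcp_pos: [0.5433, -0.0664, 0.1138]
eef_rot: [179.9, -0.0, -97.7]
contact_force: [0.1, 0.3, -0.7]
gripper_width: 0.0006
gripper_force: 0.1
```

Run:
```python
from h import *
from plant import r
s=r.get_state();print(sh(s['tcp_pos']),s['contact_force'])
```

```text
[  19.17508401 -137.24812239  113.77928759] [ 0.06995916  0.33740013 -0.74282357]
```

Emit:
drive_tool --increments '[[[-1, 0, 0, 0.012, 0], [-1, 0, 0, 0.024, 0], [-1, 0, 0, 0.03, 0], [-1, 0, 0, 0.03, 0]]]'

```text
time_s: 21.85
tcp_pos: [0.5436, -0.0661, 0.1107]
eef_rot: [180.0, -0.0, -97.6]
contact_force: [-0.7, 0.0, 1.9]
gripper_width: 0.0008
gripper_force: 0.8
```

Emit:
drive_tool --increments '[[[-1, 0, 0, 0.008, 0], [-1, 0, 0, 0.015, 0], [-1, 0, 0, 0.015, 0]]]'

```text
time_s: 22.22
tcp_pos: [0.5439, -0.066, 0.1094]
eef_rot: [-180.0, 0.0, -97.6]
contact_force: [-1.6, 2.1, 8.0]
gripper_width: 0.0005
gripper_force: 3.1
```

Emit:
drive_tool --increments '[[[-1, 0, 0, 0.008, 0], [-1, 0, 0, 0.015, 0], [-1, 0, 0, 0.015, 0], [-1, 0, 0, 0.015, 0]]]'

```text
time_s: 22.72
tcp_pos: [0.5442, -0.0659, 0.1085]
eef_rot: [-179.9, 0.0, -97.6]
contact_force: [-4.8, 4.2, 12.9]
gripper_width: 0.0004
gripper_force: 6.0
```

Emit:
drive_tool --increments '[[[-1, 0, 0, -0.1, 0], [-1, 0, 0, -0.4, 0], [-1, 0, 0, -0.8, 0], [-1, 0, 0, -1, 0], [-1, 0, 0, -1, 0]]]'

```text
time_s: 23.35
tcp_pos: [0.5446, -0.0661, 0.2294]
eef_rot: [-179.8, 0.1, -97.6]
contact_force: [0.1, -0.5, -0.4]
gripper_width: 0.001
gripper_force: 0.0
```

Emit:
drive_tool --increments '[[[-1, -0.25, 0, 0, 0], [-1, -0.5, 0, 0, 0], [-1, -0.5, 0, 0, 0], [-1, -0.5, 0, 0, 0]]]'

```text
time_s: 23.85
tcp_pos: [0.5511, -0.0068, 0.2262]
eef_rot: [179.9, -0.0, -97.6]
contact_force: [0.1, -1.0, 0.3]
gripper_width: 0.0008
gripper_force: 0.0
```

Run:
```python
from h import *
from plant import r,capture
s=r.get_state();p=sh(s['tcp_pos']);print(p,s['contact_force'])
m=camera_model('wrist')
im=capture('wrist');b=cv2.resize(im[:,:,::-1],(800,600));cv2.imwrite('pics/w6.png',b)
Rw=cv2.Rodrigues(m['rvec'])[0];k=m['camera_matrix']
def pr(q):
    w=np.r_[C0+RZ@np.array(q[:2])/1e3,q[2]/1e3];c=Rw@w+m['tvec'];th=np.arctan2(np.hypot(c[0],c[1]),c[2]);e=c[:2]/np.hypot(c[0],c[1])*th*k[0,0]+k[:2,2]
    return ((e+.5)*1.4286-.5).round(0)
for deg in(-20,-14,-8):
    t=np.radians(deg);print(deg,[pr((18,-62-s*np.cos(t)+h*np.sin(t),117+s*np.sin(t)+h*np.cos(t))) for s,h in((82,6),(30,6))])
print('plate front',pr((-46,-43,84)),pr((-46,43,84)))
```

```text
[ 19.09652264 -77.200958   226.24227717] [ 0.06908553 -1.02662987  0.30314317]
-20 [array([400., 189.]), array([400., 275.])]
-14 [array([400., 186.]), array([400., 276.])]
-8 [array([400., 185.]), array([400., 277.])]
plate front [494. 336.] [484. 442.]
```

View pics/w6.png

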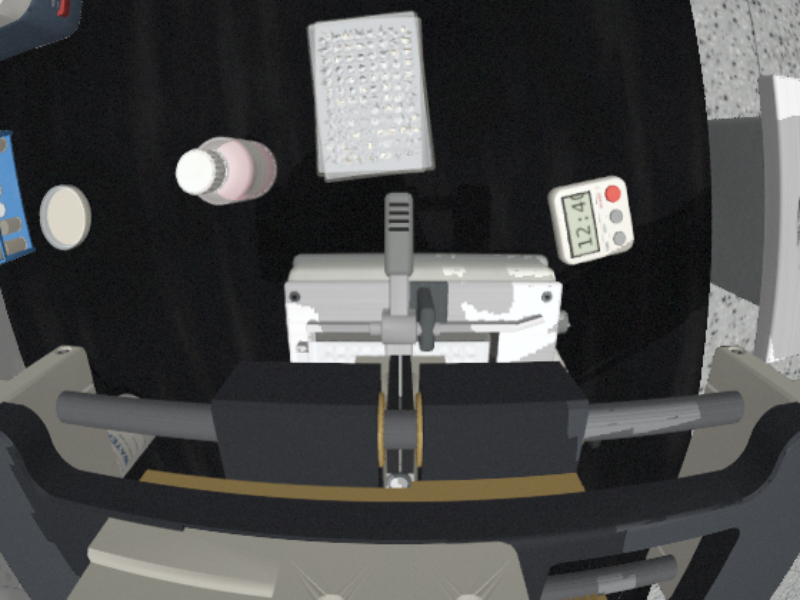

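The lever is fully down: the grip end is at (399,193), against 189 predicted for −20°. It also ended at a stiff stop at the modelled height. The strap lies straight under the cam, and the arm is clear.

```bash
python3 -c "
from plant import job
print(job.close_job())"
```

```text
the job is handed in; nothing more can be done
None
```

I handed the job in at about 24 s of the 64 s allowed: the plate is home against the lugs, the strap is closed under the cam and the lever is fully down. Each push ended at a firm stop and the wrist pictures agree. The foot's force on the plate was not measured, and the hand-in gave no verdict.

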